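# Fit the missing locating pin in the detector box cover

### The arm

A 7-joint arm with a two-finger parallel gripper is mounted at the origin on the work surface. World frame = base frame: x ahead of the robot, y to its left, z up, the work surface at z = 0. Lengths are in m, angles in rad, forces in N, time in s.
With the tool pointing down it reaches from about 0.4 to 0.875 m from the base axis. Payload 19.3 kg.
Tool frame: the origin (TCP) lies midway between the tips of the shut fingers; the grasp point (between the pads) lies 19 mm behind it; x points along the fingers, y is the direction in which the jaws open and shut, and the axes are right-handed (so a half turn about x gives the same grasp; the last joint's range is limited). The gripper opens to 85 mm and grips with 20 to 120 N. Pads are 22 mm wide; open, the fingers measure 114 mm over their backs; the gripper's body (76 mm by 85 mm) begins 54 mm behind the grasp point. The pads swing forward as they close: fully open they stand 13 mm farther back than shut.
Start: joints at [1.154, 0.521, -0.036, 1.599, 0.021, 1.021, -0.113], TCP at [0.212, -0.588, 0.231] pointing down, gripper open.
Joint ranges: [-2.91, 2.91], [-0.3, 2.13], [-1.5, 1.42], [0.17, 2.43], [-1.26, 4.41], [0.16, 1.93], [-2.52, 2.52]. Speed limits (rad/s): [1.89, 1.89, 2.39, 2.39, 3.01, 3.01, 3.01].

### API

Orientations are given as [roll, pitch, yaw] about the fixed x, y, z axes, in that order (R = Rz(yaw) Ry(pitch) Rx(roll)).
In Python, from workcell import telemetry, vision, workorder gives the robot as it stands. The module is installed in compiled form; this text tells all that it offers.
- The arm moves only by the tool play_rows, never from a script. Its argument "deltas" is a list of rows, each a list of 7 numbers: the shift along the world's x, y, z in mm, then the turn, a rotation vector about the world's x, y, z in degrees, then the finger opening in mm, from 0 to 85.4. In form: [[x, y, z, wx, wy, wz, jaw], ...]. A call has 1 to 8 rows; each row shifts and turns the commanded pose from where the row before left it; what a row does not reach is not made up. A row lasts 1/8 s, in which the tool goes at most 62.5 mm and 10.7 degrees, less where a joint would pass 70% of its speed; a pose out of reach is approached as far as the arm can. A call with a gripper value outside its range is refused whole. The fingers move at their own pace and stop on an object; "grip_force" is the grip in N (left out, the last holds). Time passes only in rows, so rows that do not move let the fingers close. It gives the time, the measured TCP pose, the force and the opening at its end, in the units of the state.
- telemetry.observe(): the state, without advancing time (a new reading comes with each control period).
- vision.grab_frame(name): name is "side" or "top" or "wrist"; returns the picture (420x560x3 uint8, red, green, blue); there is no depth.
- vision.camera_info(name): a dict with "mtx" (3x3 intrinsics, pixels), "rvec" (rotation vector, rad) and "tvec" (3), from world to camera coordinates, as OpenCV has them. Camera axes: x right, y down, z forward; pixel columns grow to the right and rows downward; lengths in m; the calibration is good to about 2 mm. A picture is of the moment at which its call begins: read the wrist's pose just before it. camera_info takes no time and is no camera call; for the wrist camera it gives the pose at the moment of the call.
- workorder.job_done(): hands the job in, once; it reports no verdict.
The state is a dict: "clock": time; "qpos": joint angles; "qd": joint speeds; "joint_efforts": joint torques, N m; "position": TCP position; "tool_rot": TCP orientation; "force": force on the tool from outside, world axes, zero at the start; "moment": the same for the moment, N m; "grip_width": finger opening in m.
Only numpy, scipy, OpenCV 4.12 (cv2) and the standard library are available. Lean on these libraries where they do the work, as an engineer would, in place of code of your own. Each camera call takes 0.05 s, during which the arm holds its last target. There are 200 camera calls.

### The job

The steel cover of the white detector box on the bench still lacks one of its two locating pins. Take the long pin with the round black knob and wide steel flange from the grey rack and guide it by its knob, not dropping it, down through the open hole in the cover into the bore hidden behind it, until the flange sits flat on the cover; then let go. Leave the T-handled key and the square-headed plug in the rack.

Things in the scene. Friction and masses are not known exactly. Their poses are not given: they have to be found in the camera images.
- pin: Pin to fit, loose, upright in any of the rack's three holes. From the tip up: steel shank 16 mm dia., 50 mm long, lowest 14 mm tapering to a 7 mm tip; steel flange 56 mm dia., 6 mm thick, resting on the fixed rack's top plate 70 mm above the table; round black knob 28 mm dia., 40 mm high, to grip from above. 0.10-0.21 kg. Origin: centre of the tip; z up along the pin; its yaw does not matter.
- cover_hole (a point): Centre of the open 40 mm hole in the 8 mm steel cover, at the cover's upper face (72 mm above the table), z up. Behind it on the same axis: a flat ledge around a 26 mm bore, 8 to 62 mm below this point. Flange flat on the cover = tip 50 mm below this point. The white box (160 x 180 mm) is fixed; an identical pin, immovable, stands at the opposite corner, 121 mm away.
- tkey: Bystander, to stay in the rack: key with a slim 10 mm shank 50 mm long, a 30 mm collar and a black T handle 60 x 12 x 12 mm along its y axis, 94 mm tall in all. Origin at its tip, z up. The rack, grey plastic, 70 x 270 mm, has three 20 mm through-holes in a row, 95 mm apart.
- plug: Bystander, to stay in the rack: short plug with a 16 mm shank 22 mm long, a 40 mm flange 6 mm thick and a square black head 32 x 32 x 16 mm, 44 mm tall in all. Origin at the centre of the shank's lower end, z up.
Mind the look-alikes: they are no part of the job. Leave any blue or purple look-alike of the pin alone.

How it is judged:
On the way:
1. the pin, still held in the fingers, has its tip at least 20 mm below the cover's upper face, in the bore (z of pin in the frame of cover_hole below -0.02 m and horizontal distance between pin and cover_hole below 0.015 m and contact force between the fingers and pin above 0.5 N), for 0.1 s.
At the end, for the whole second after the job is handed in: The pin stands in the bore at rest: its tip at least 45 mm below the cover's upper face (50 mm when fully home), within 12 mm of the hole's axis, and within 10 degrees of upright. The T-handled key and the square-headed plug are within 40 mm of where they began, in the rack (z of pin in the frame of cover_hole below -0.045 m and horizontal distance between pin and cover_hole below 0.012 m and angle between pin's own z axis and vertical below 0.175 rad and linear speed of pin below 0.02 m/s and distance of each of tkey, plug from where it was at the start of the episode below 0.04 m); the robot touches nothing.
It fails at once if the T-handled key or the square-headed plug is taken out of the rack (moved more than 40 mm) (distance of any of tkey, plug from where it was at the start of the episode above 0.04 m).
It also fails if it takes over 42 s, if anything falls off the work surface, if the arm or the gripper's body presses on something with over 40 N, if the wrist force passes 120 N, or if a joint passes its speed limit or range.

## Working session

There is one attempt and no reset: what is moved stays moved. The work goes in short steps, Python scripts to look and compute and a tool call to move; the robot and the scene stay as the last step left them, time stands still between calls to the robot, and variables do not carry over. Pictures are saved under pics/ and viewed, about 8 in all and at most 12, crops included, and the job is handed in when it is done.

Besides the shell and the picture viewer there is one more tool, called after "Emit:" in YAML: its name, and indented under it one key for each argument. play_rows: Moves the arm, as the interface text tells. Its arguments: {"type":"object","properties":{"deltas":{"type":"array","items":{"type":"array","items":{"type":"number"}}},"grip_force":{"type":"number"}},"required":["deltas"]}

```bash
mkdir -p pics
cat > h.py <<'E'
import numpy as np, cv2
from workcell import telemetry, vision, workorder
def snap(n,f,crop=None,s=1):
    ci=vision.camera_info(n); im=vision.grab_frame(n)[:,:,::-1]
    np.savez('pics/'+f+'.npz',im=im,**{k:np.array(ci[k]) for k in('mtx','rvec','tvec')})
    if crop: x0,y0,x1,y1=crop; im=im[y0:y1,x0:x1]
    cv2.imwrite('pics/'+f+'.png',cv2.resize(np.ascontiguousarray(im),None,fx=s,fy=s,interpolation=cv2.INTER_CUBIC))
def ray(f,u,v,z):
    d=np.load('pics/'+f+'.npz'); R=cv2.Rodrigues(d['rvec'])[0]; t=d['tvec'].ravel()
    r=R.T@np.linalg.inv(d['mtx'])@np.array([u,v,1.]); c=-R.T@t
    return c+r*(z-c[2])/r[2]
E
python3 - <<'E'
from h import *
s=telemetry.observe(); print(s)
snap('top','top0'); snap('side','side0')
a=cv2.imread('pics/top0.png');b=cv2.imread('pics/side0.png')
for n in('top0','side0'):
    d=np.load(f'pics/{n}.npz');print(n,-cv2.Rodrigues(d['rvec'])[0].T@d['tvec'].ravel(),d['mtx'][0,0])
E
```

```text
{'clock': 0.0, 'qpos': array([ 1.15378769,  0.52202512, -0.03632717,  1.60000186,  0.02118627,
        1.02112702, -0.11279983]), 'qd': array([-4.04232562e-04, -2.35364425e-03,  9.10324971e-04,  6.95147265e-04,
       -4.53539187e-04, -3.42353845e-05,  2.07788619e-03]), 'joint_efforts': array([-1.43441866e-06, -9.27120066e+01,  1.98001854e+00, -3.69936347e+01,
        1.78049400e-02,  8.12349172e-03, -3.97725569e-05]), 'position': array([ 0.2122858 , -0.58747366,  0.23072102]), 'tool_rot': array([-1.50813355,  1.56961948,  1.98025045]), 'force': array([0.7351527 , 0.01419926, 0.4923738 ]), 'moment': array([ 0.02369383, -0.01202974, -0.02284158]), 'grip_width': 0.08528480841237049}
top0 [0.38110698 0.05791749 1.02551753] 466.45215378378083
side0 [-0.07027327  0.92557125  0.63152927] 514.330133785062
```

View pics/top0.png

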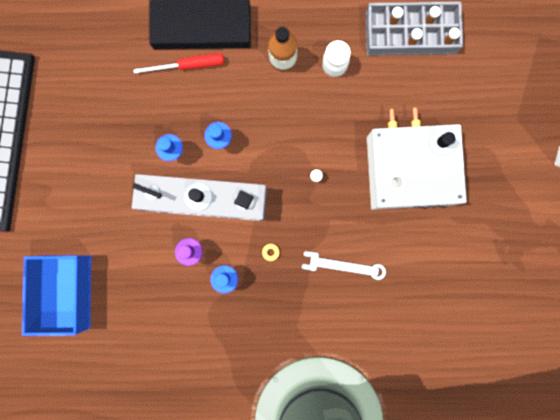

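View pics/side0.png

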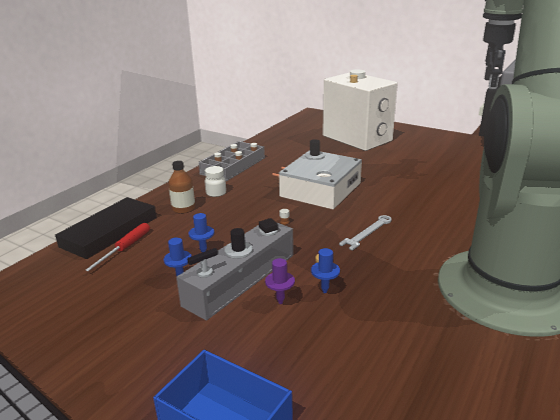

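The pin is in the rack's middle hole, at about (197,195) in the top view. The open cover hole is near (397,182) and the fixed pin near (446,140). I'll enlarge both.

Run:
```python
from h import *
im=np.load('pics/top0.npz')['im']
a=im[165:225,125:275]; b=im[115:215,355:475]
A=cv2.resize(a,None,fx=5,fy=5,interpolation=cv2.INTER_CUBIC); B=cv2.resize(b,None,fx=3,fy=3,interpolation=cv2.INTER_CUBIC)
o=np.zeros((600,750,3),np.uint8); o[:300]=A; o[300:,:360]=B
s=np.load('pics/side0.npz')['im'][145:210,275:365]
S=cv2.resize(s,None,fx=4,fy=4,interpolation=cv2.INTER_CUBIC); o[300:560,370:730]=S
cv2.imwrite('pics/c1.png',o)
```

```text
(no output)
```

View pics/c1.png

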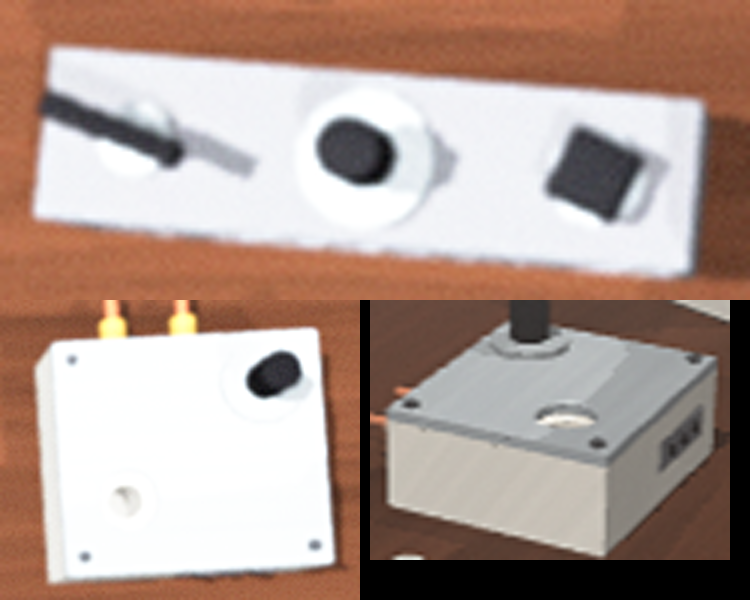

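Run:
```python
from h import *
print('pin top',ray('top0',198.2,196.6,.076),'side',ray('side0',237.5,251,.076))
h=ray('top0',398.3,180.7,.072);f=ray('top0',443.7,141.7,.078)
print('hole',h,'side',ray('side0',324.2,174,.072),'fixed',f,np.hypot(*(h-f)[:2]))
for u,v in((52,48),(705,98),(690,275),(35,217)): print('rack',ray('top0',125+u/5,165+v/5,.07))
for u,v in((140,140),(595,175)): print('holes',ray('top0',125+u/5,165+v/5,.075))
for u,v in((50,342),(318,328),(333,565),(66,578)): print('box',ray('top0',355+u/3,115+(v-300)/3,.072))
from scipy.spatial.transform import Rotation as Ro
R=Ro.from_euler('xyz',telemetry.observe()['tool_rot']).as_matrix();print(R.round(3))
```

```text
pin top [0.478303   0.24459776 0.076     ] side [0.47632398 0.25104752 0.076     ]
hole [ 0.50675655 -0.16592051  0.072     ] side [ 0.50540908 -0.16770449  0.072     ] fixed [ 0.58512932 -0.2590887   0.078     ] 0.12174811587991513
rack [0.52619011 0.37627068 0.07      ]
rack [0.50216183 0.10568281 0.07      ]
rack [0.42916327 0.11241305 0.07      ]
rack [0.45603312 0.38265982 0.07      ]
holes [0.48690038 0.33792446 0.075     ]
holes [0.47033741 0.15075934 0.075     ]
box [ 0.61488285 -0.11375975  0.072     ]
box [ 0.62217364 -0.29772932  0.072     ]
box [ 0.45865064 -0.30246341  0.072     ]
box [ 0.45179823 -0.12112154  0.072     ]
[[-0.     0.34  -0.94 ]
 [ 0.001 -0.94  -0.34 ]
 [-1.    -0.001  0.   ]]
```

Emit:
play_rows:
  deltas:
    - [36,52,3,0,0,6,85]
    - [36,52,3,0,0,6,85]
    - [36,52,3,0,0,6,85]
    - [36,52,3,0,0,6,85]
    - [36,52,3,0,0,6,85]
    - [36,52,3,0,0,6,85]
    - [36,52,3,0,0,6,85]
    - [36,52,3,0,0,6,85]
  grip_force: 60

```text
clock: 1.1
position: [0.4975, -0.1754, 0.2551]
tool_rot: [0.169, 1.571, -1.785]
force: [1.1, -0.8, 0.4]
grip_width: 0.0849
```

Emit:
play_rows:
  deltas:
    - [0,0,0,0,0,7,85]
    - [0,0,0,0,0,7,85]
    - [0,0,0,0,0,7,85]
    - [0,0,0,0,0,0,85]

```text
clock: 1.6
position: [0.4965, -0.1772, 0.2547]
tool_rot: [-2.194, 1.57, 2.498]
force: [0.3, -0.9, 0.1]
grip_width: 0.0853
```

Run:
```python
from h import *
s=telemetry.observe();print(s['position'],s['tool_rot'],s['qpos'])
snap('wrist','w1',None,1.4)
```

```text
[ 0.49652176 -0.17719426  0.25472971] [-2.19391924  1.57019879  2.49797138] [ 0.58262202  0.36886801 -0.45752297  1.81182183  0.1895109   1.00468921
  0.02900193]
```

View pics/w1.png

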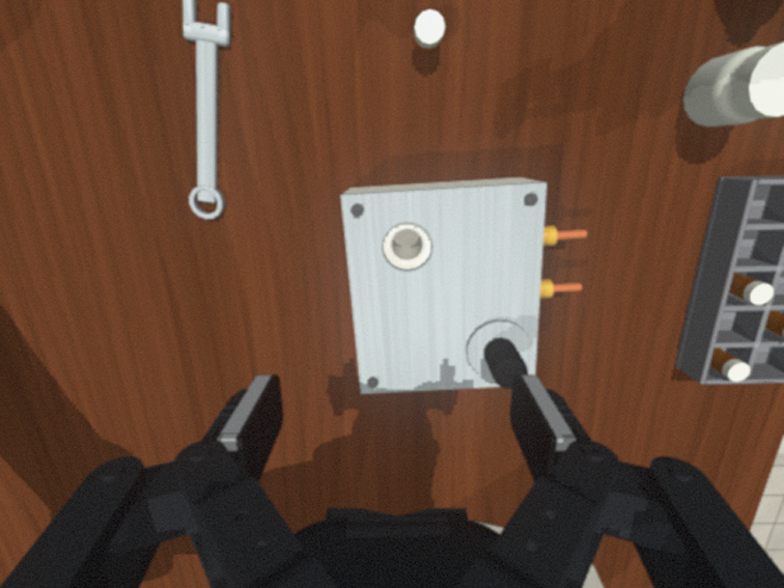

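Run:
```python
from h import *
print('hole',ray('w1',407/1.4,246.5/1.4,.072))
f=ray('w1',500/1.4,352/1.4,.078);print('fixed',f)
```

```text
hole [ 0.50542773 -0.16443831  0.072     ]
fixed [ 0.58550082 -0.25873007  0.078     ]
```

Emit:
play_rows:
  deltas:
    - [0,52,0,0,0,0,85]
    - [0,52,0,0,0,0,85]
    - [0,52,0,0,0,0,85]
    - [0,52,0,0,0,0,85]
    - [0,52,0,0,0,0,85]
    - [-10,50,0,0,0,0,85]
    - [-20,40,0,0,0,0,85]
    - [0,0,0,0,0,0,85]

```text
clock: 2.65
position: [0.4653, 0.1758, 0.2552]
tool_rot: [-2.955, 1.57, 1.74]
force: [0.9, -0.9, 1.1]
grip_width: 0.085
```

Run:
```python
from h import *
s=telemetry.observe();print(s['position'],s['tool_rot'])
snap('wrist','w2',None,1.4)
```

```text
[0.46528347 0.17575215 0.25515067] [-2.95460641  1.57000342  1.7400889 ]
```

View pics/w2.png

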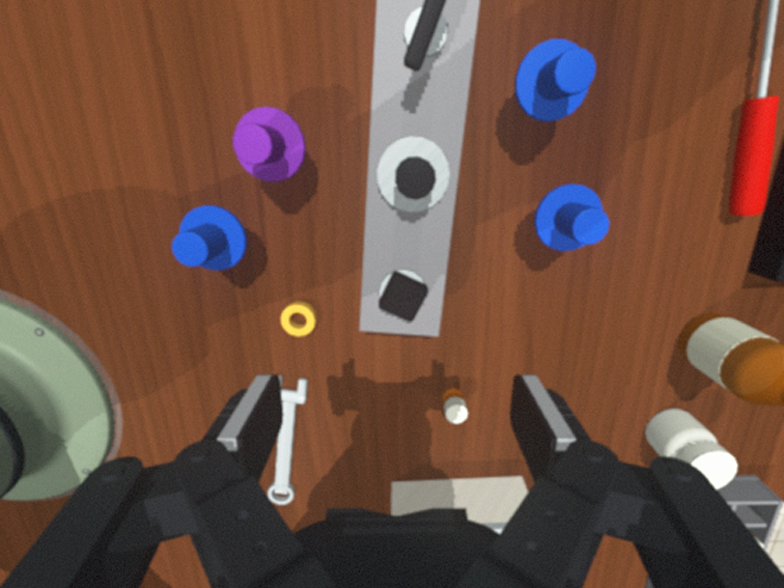

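Run:
```python
from h import *
print('pin flange',ray('w2',413/1.4,174/1.4,.076),'knob top',ray('w2',415/1.4,177/1.4,.116))
from scipy.spatial.transform import Rotation as Ro
print(Ro.from_euler('xyz',telemetry.observe()['tool_rot']).as_matrix().round(3))
```

```text
pin flange [0.47921537 0.24543883 0.076     ] knob top [0.4789991  0.24548068 0.116     ]
[[-0.    1.   -0.02]
 [-0.   -0.02 -1.  ]
 [-1.   -0.    0.  ]]
```

Emit:
play_rows:
  deltas:
    - [14,50,0,0,0,0,85]
    - [0,20,0,0,0,0,85]
    - [0,0,-40,0,0,0,85]
    - [0,0,-40,0,0,0,85]
    - [0,0,0,0,0,0,85]

```text
clock: 3.32
position: [0.4799, 0.2411, 0.1731]
tool_rot: [-0.999, 1.566, -2.592]
force: [0.3, -0.3, -0.1]
grip_width: 0.0852
```

Emit:
play_rows:
  deltas:
    - [-1,4,-30,0,0,0,85]
    - [0,0,-30,0,0,0,85]
    - [0,0,-20,0,0,0,85]
    - [0,0,0,0,0,0,85]
    - [0,0,0,0,0,0,85]

```text
clock: 3.95
position: [0.4806, 0.247, 0.0966]
tool_rot: [1.959, 1.569, 0.368]
force: [-0.7, 0.3, -0.1]
grip_width: 0.0846
```

Run:
```python
from h import *
s=telemetry.observe();print(s['position'],s['tool_rot'],s['force'])
snap('wrist','w3',None,1.4)
```

```text
[0.48060705 0.24697162 0.09661962] [1.95936328 1.56898175 0.36783406] [-0.73749737  0.32302359 -0.08665078]
```

View pics/w3.png

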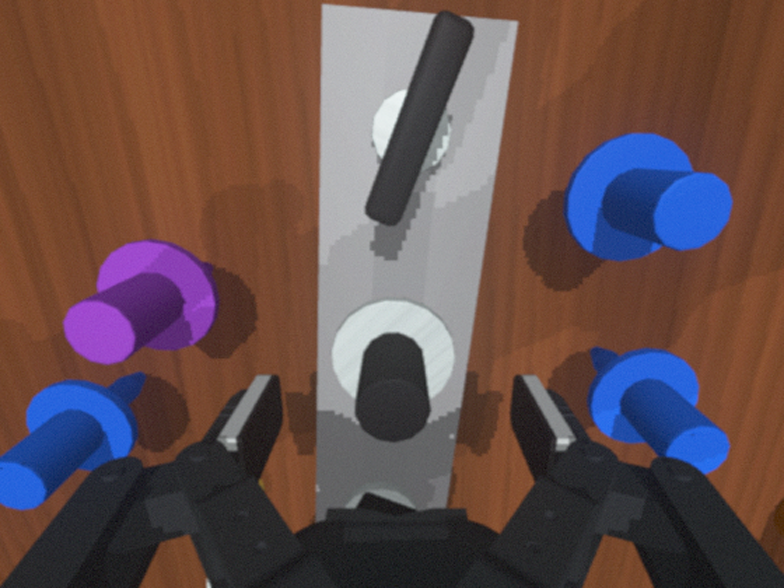

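The knob is centred between the jaws (393 of 392), and the neighbours are clear. I'll go down and grip.

Emit:
play_rows:
  deltas:
    - [-1,-1,-17,0,0,0,85]
    - [0,0,0,0,0,0,85]
    - [0,0,0,0,0,0,50]
    - [0,0,0,0,0,0,20]
    - [0,0,0,0,0,0,15]
    - [0,0,0,0,0,0,15]
    - [0,0,0,0,0,0,15]
    - [0,0,0,0,0,0,15]

```text
clock: 5.0
position: [0.4788, 0.2459, 0.0784]
tool_rot: [1.718, 1.57, 0.127]
force: [-2.0, -1.8, 6.0]
grip_width: 0.0269
```

Emit:
play_rows:
  deltas:
    - [0,0,10,0,0,0,15]
    - [0,0,20,0,0,0,15]
    - [0,0,30,0,0,0,15]
    - [0,0,35,0,0,0,15]
    - [0,0,35,0,0,0,15]
    - [0,0,0,0,0,0,15]

```text
clock: 5.75
position: [0.4796, 0.2464, 0.2107]
tool_rot: [2.02, 1.567, 0.429]
force: [-0.8, 0.3, -1.0]
grip_width: 0.0266
```

Emit:
play_rows:
  deltas:
    - [3,-52,0,0,0,0,15]
    - [3,-52,0,0,0,0,15]
    - [4,-52,0,0,0,0,15]
    - [4,-52,0,0,0,0,15]
    - [4,-52,0,0,0,0,15]
    - [4,-52,0,0,0,0,15]
    - [4,-52,0,0,0,0,15]
    - [0,-40,0,0,0,0,15]

```text
clock: 6.75
position: [0.5041, -0.1604, 0.2074]
tool_rot: [-1.613, 1.57, 3.078]
force: [1.5, 0.4, -1.5]
grip_width: 0.0268
```

Emit:
play_rows:
  deltas:
    - [0,-8,0,0,0,0,15]
    - [0,0,0,0,0,0,15]
    - [0,0,0,0,0,0,15]

```text
clock: 7.12
position: [0.5048, -0.1648, 0.2079]
tool_rot: [-2.829, 1.57, 1.865]
force: [-0.6, -0.5, -1.2]
grip_width: 0.0269
```

Run:
```python
from h import *
s=telemetry.observe();print(s['position'],s['tool_rot'],s['force'],s['grip_width'])
from scipy.spatial.transform import Rotation as Ro
print(Ro.from_euler('xyz',s['tool_rot']).as_matrix().round(3))
snap('wrist','w4'); snap('side','s4')
d=np.load('pics/s4.npz')['im'][60:210,250:390]; w=np.load('pics/w4.npz')['im'][120:420,130:430]
o=np.zeros((450,800,3),np.uint8); o[:,:420]=cv2.resize(d,None,fx=3,fy=3,interpolation=cv2.INTER_CUBIC)
o[:380,420:800]=cv2.resize(w,(380,380)); cv2.imwrite('pics/c4.png',o)
```

```text
[ 0.50477015 -0.16476442  0.20790488] [-2.82944084  1.57028235  1.86489385] [-0.55849047 -0.48195135 -1.23328336] 0.026926122175991808
[[-0.     1.    -0.018]
 [ 0.    -0.018 -1.   ]
 [-1.    -0.    -0.   ]]
```

View pics/c4.png

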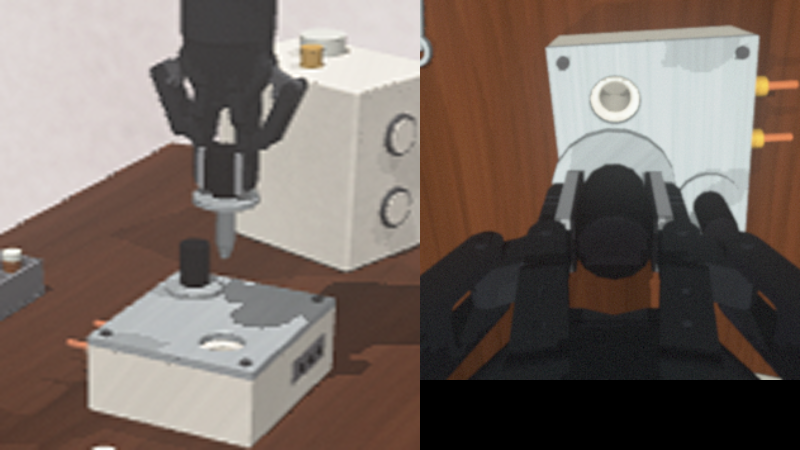

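Run:
```python
from h import *
p=ray('side0',326,145.0,.1495);print(p)
d=np.load('pics/s4.npz')
x,y,z=.5048,-.1648,.2079-.0584
P=np.array([[x,y,z],[x,y,z+.014],[x,y,z+.05],[x,y,z+.056],[.5057,-.1652,.072]])
print(cv2.projectPoints(P,d['rvec'],d['tvec'],d['mtx'],None)[0].reshape(-1,2)-[250,60])
print((cv2.projectPoints(P,d['rvec'],d['tvec'],d['mtx'],None)[0].reshape(-1,2)-[250,60])*3)
w=np.load('pics/w4.npz');s=380/300
print('hole',ray('w4',130+(614-420)/s,120+98/s,.072))
```

```text
[ 0.50639719 -0.17657104  0.1495    ]
[[ 74.37324801  86.59084928]
 [ 74.46550288  81.38657961]
 [ 74.70722016  67.75085474]
 [ 74.74814841  65.44201594]
 [ 73.64791385 114.32296082]]
[[223.11974403 259.77254784]
 [223.39650863 244.15973883]
 [224.12166049 203.25256421]
 [224.24444522 196.32604783]
 [220.94374156 342.96888245]]
hole [ 0.5048679  -0.16298403  0.072     ]
```

Emit:
play_rows:
  deltas:
    - [0,0,-25,0,0,0,15]
    - [0,0,-25,0,0,0,15]
    - [0,0,-15,0,0,0,15]
    - [0,0,0,0,0,0,15]
    - [0,0,0,0,0,0,15]

```text
clock: 7.85
position: [0.5052, -0.166, 0.1438]
tool_rot: [1.33, 1.57, -0.26]
force: [-0.5, 0.1, -0.6]
grip_width: 0.0265
```

Run:
```python
from h import *
s=telemetry.observe();print(s['position'],s['force'])
snap('top','t5'); snap('side','s5')
x,y,z=s['position']; z-=.0584
P=np.array([[x,y,z],[x,y,z+.014],[x,y,z+.05],[.5055,-.1648,.072]])
d=np.load('pics/s5.npz')
print((cv2.projectPoints(P,d['rvec'],d['tvec'],d['mtx'],None)[0].reshape(-1,2)-[280,100])*7)
a=cv2.resize(d['im'][100:185,280:370],None,fx=7,fy=7,interpolation=cv2.INTER_CUBIC)
cv2.imwrite('pics/c5.png',a)
```

```text
[ 0.50519385 -0.16604871  0.14375035] [-0.49876917  0.06802615 -0.61611684]
[[308.39393295 486.9260909 ]
 [309.01276353 452.19846023]
 [310.63342482 361.24993812]
 [305.50009557 520.75639535]]
```

View pics/c5.png

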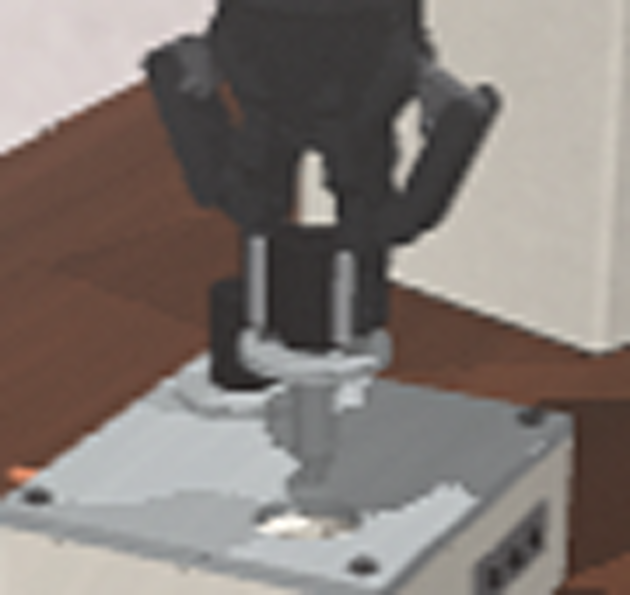

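Tip at (313,483), hole centre at (306,521): aligned within about 2 mm. I'll lower it in.

Emit:
play_rows:
  deltas:
    - [1,1,-8,0,0,0,15]
    - [0,0,-8,0,0,0,15]
    - [0,0,-8,0,0,0,15]
    - [0,0,-6,0,0,0,15]
    - [0,0,0,0,0,0,15]

```text
clock: 8.57
position: [0.5054, -0.165, 0.1124]
tool_rot: [-1.891, 1.57, 2.802]
force: [0.4, 0.0, -1.4]
grip_width: 0.0266
```

Tip is about 18 mm below the cover's face with no contact force, so I'll continue.

Emit:
play_rows:
  deltas:
    - [0,0,-8,0,0,0,15]
    - [0,0,-8,0,0,0,15]
    - [0,0,-7,0,0,0,15]
    - [0,0,-4,0,0,0,15]
    - [0,0,0,0,0,0,15]
    - [0,0,0,0,0,0,15]

```text
clock: 9.32
position: [0.5058, -0.1652, 0.0861]
tool_rot: [1.379, 1.571, -0.211]
force: [0.6, -0.4, -1.9]
grip_width: 0.0263
```

Emit:
play_rows:
  deltas:
    - [0,0,-3,0,0,0,15]
    - [0,0,-2,0,0,0,15]
    - [0,0,0,0,0,0,15]
    - [0,0,0,0,0,0,15]

```text
clock: 9.82
position: [0.5057, -0.1652, 0.081]
tool_rot: [0.709, 1.571, -0.882]
force: [-0.2, 0.2, -0.9]
grip_width: 0.0262
```

Emit:
play_rows:
  deltas:
    - [0,0,-1,0,0,0,15]
    - [0,0,0,0,0,0,15]
    - [0,0,0,0,0,0,15]

```text
clock: 10.2
position: [0.5058, -0.1652, 0.0804]
tool_rot: [0.833, 1.57, -0.757]
force: [-2.1, 0.5, 6.5]
grip_width: 0.0271
```

The flange is in contact (6.5 N upward) at the expected height. Releasing and retreating.

Emit:
play_rows:
  deltas:
    - [0,0,0,0,0,0,35]
    - [0,0,0,0,0,0,60]
    - [0,0,0,0,0,0,80]
    - [0,0,0,0,0,0,80]
    - [0,0,20,0,0,0,80]
    - [0,0,40,0,0,0,80]
    - [0,0,50,0,0,0,80]
    - [0,0,20,0,0,0,80]

```text
clock: 11.2
position: [0.5065, -0.1653, 0.2126]
tool_rot: [1.264, 1.568, -0.326]
force: [-0.2, 0.1, -0.9]
grip_width: 0.0798
```

Emit:
play_rows:
  deltas:
    - [-20,40,20,0,0,0,80]
    - [-20,50,0,0,0,0,80]
    - [0,50,0,0,0,0,80]
    - [0,0,0,0,0,0,80]
    - [0,0,0,0,0,0,80]

```text
clock: 11.82
position: [0.4657, -0.0255, 0.23]
tool_rot: [-0.09, 1.57, -1.681]
force: [0.7, -1.6, -0.6]
grip_width: 0.08
```

Run:
```python
from h import *
s=telemetry.observe();print(s['clock'],s['position'],s['force'],s['grip_width'])
snap('top','t6'); snap('side','s6')
o=np.zeros((560,780,3),np.uint8)
o[:400,:480]=cv2.resize(np.load('pics/t6.npz')['im'][115:215,355:475],None,fx=4,fy=4,interpolation=cv2.INTER_CUBIC)
o[:300,480:]=cv2.resize(np.load('pics/s6.npz')['im'][120:210,275:365],(300,300),interpolation=cv2.INTER_CUBIC)
o[400:520,:300]=cv2.resize(np.load('pics/t6.npz')['im'][165:225,125:275],None,fx=2,fy=2)
cv2.imwrite('pics/c6.png',o)
```

```text
11.825 [ 0.46571082 -0.02548015  0.22998138] [ 0.65014329 -1.56050631 -0.59213899] 0.07996354135068004
```

View pics/c6.png

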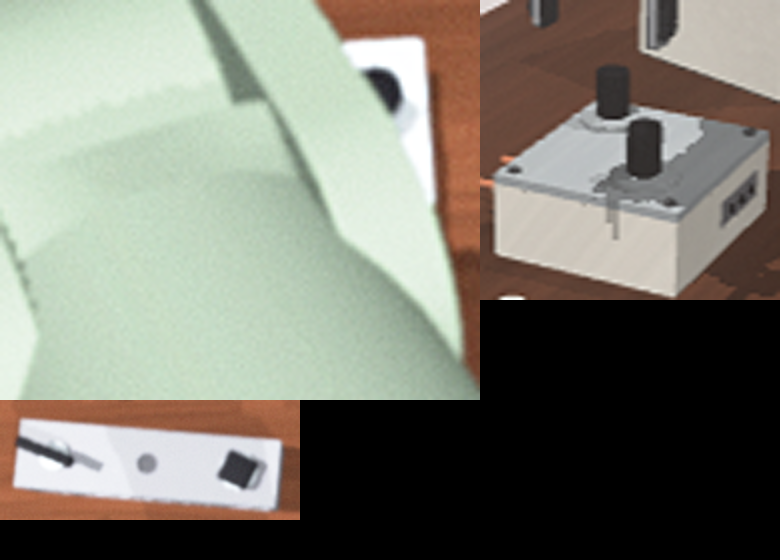

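The side view shows the new pin upright with its flange flat on the cover, like the fixed pin. The key and plug haven't moved, and the arm is clear.

```bash
python3 -c "
from workcell import workorder
print(workorder.job_done())"
```

```text
the job is handed in; nothing more can be done
None
```

The pin is in the cover hole with its flange flat on the cover, and the job is handed in. I took it from the rack's middle hole by its knob and lowered it, still gripped, until the flange met the cover. Then I opened the fingers and moved the arm clear at about 11.8 s.

- **Seating:** the tool height matched the expected fully home depth, and an upward force of 6.5 N showed contact. On the way down, forces stayed under 2 N.
- **Final pictures:** the side view shows the pin upright, like the fixed one. The T-handled key and square-headed plug are unmoved in the rack. I did not touch the blue and purple look-alikes, but the last crops don't show them.
- **Not confirmed:** the arm hid the hole from the top camera in the last picture, so only the side view backs up the seated pin. No check failed. The cover hole measurements agreed to about 5 mm and the pin measurements to about 7 mm. The grasp and insertion used the closer-range values.

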